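# Tap the workpiece down on its parallels

### The job

The aluminium block in the drill vise stands proud of the two steel parallels beneath it, and maybe crooked. Take the mallet from its rack and with light taps (the soft metal bruises if hit hard) drive the block down level until it sits fully home along its whole length and neither parallel can be slid any more; use only the mallet on it. Then put the mallet back, standing on the bench with its handle in a notch of the rack, and leave the other things on the bench where they are.

Things in the scene. Friction and masses are not known exactly. Their poses are not given: they have to be found in the camera images.
- vise: blue drill vise bolted to the bench. Origin on the bench midway between the jaws; x from the screw handle (-x) to the fixed jaw, y along the jaws, z up. Bed 30 mm above the bench; jaw plates 100 mm long, inner faces at x = -20 and +20 mm, tops 70 mm high; screw handle reaches x = -170 mm, 68 mm high; lugs with bolts reach y = +-80 mm, 19 mm high.
- block: aluminium workpiece 40 x 96 x 34 mm (x between the jaws, y along them), 0.36 kg, nipped in the vise. Origin: centre of its underside. It can only slide up and down and rock about the vise's x axis, against dry friction of the jaws; it stays where it is left. At first 5 to 9 mm too high at its middle, rocked up to 0.07 rad either way. Seated, underside 52 mm, top 86 mm above the bench.
- tap_left (a point): point on the block's top, mid-width, 34 mm from its middle towards the vise's +y; 86 mm above the bench when seated. About 10 N on the block moves it straight down; once its low end rests on the parallels, about 16 N on the high end levels it (27 N if on the middle; on the low end it does not level).
- tap_right (a point): point on the block's top, mid-width, 34 mm from its middle towards the vise's -y; 86 mm above the bench when seated. Tapped on home with some 10 N more than it takes to move it, the block stays pressed on the parallels when let go. A blow or push over 50 N would bruise it.
- parallel_near: loose dark steel parallel 8 x 150 x 22 mm, 0.20 kg, standing on edge on the vise's bed beneath the block, along the moving jaw (vise x about -15 mm), its ends sticking out some 25 mm past the jaws. Origin at the centre of its underside, long axis y. Loose, it slides endways at 1 to 2 N; trapped by the block it does not.
- parallel_far: the twin of the near parallel, along the fixed jaw (vise x about +15 mm).
- mallet: soft-faced mallet, 0.26 kg: head 34 mm in diameter, 60 mm tall, a red face at each end, standing on one face; wooden handle level, its axis 30 mm above that face, running to the mallet's -x as far as 158 mm from the head's axis. Origin: centre of the lower face; z up along the head.
- mallet_neck (a point): on the handle's axis, 42 mm from the head's axis: the flat-sided neck to grip from above (22 mm wide across y, 20 mm tall, 62 mm long: it begins at the head and ends 77 mm from the head's axis).
- mallet_tail (a point): on the handle's axis 120 mm from the head's axis, where the rack carries it (round, 22 mm in diameter).
- rack: dark wooden rack with a saw-tooth top, 24 x 150 x 32 mm, fixed to the bench. Origin at the centre of its underside; x = the direction of a handle lying in it (mallet head towards +x), y along the rack. Three V notches at y = -36, 0 and 36 mm; a handle in a notch has its axis 30 mm above the bench. The mallet starts in the middle one.
- tin: tin can with paper label, 74 mm in diameter, 95 mm tall; origin at the centre of its underside. Bystander.
- bulb: white light bulb in a white ceramic holder, 80 mm in diameter, 145 mm tall; origin at the centre of its underside. Bystander, tips easily.
- driver: screwdriver with an orange handle lying on the bench. Bystander.
- file: flat file with a wooden handle lying on the bench, 260 mm long. Bystander.
- angle_block: dark steel L-shaped angle block, 70 x 50 x 70 mm. Bystander.

How it is judged:
On the way, in this order (a step that is already met when the one before it is completed fails the run):
1. the mallet taps on the block while this still stands high (contact force between mallet and block above 2 N and z of any of tap_left, tap_right in the frame of vise above 0.0875 m).
2. the block is down level on both parallels and traps them (z of each of tap_left, tap_right in the frame of vise below 0.0875 m and contact force between block and parallel_near above 1.5 N and contact force between block and parallel_far above 1.5 N), for 0.2 s.
At the end, for the whole second after the job is handed in: Both tap points within 1.5 mm of seated height (86 mm); block presses each parallel with over 1.5 N; parallels on edge, within 25 mm of centred along the jaws; mallet at rest standing on its face (within 0.12 rad, 6 mm), handle down in a rack notch (tail point within 30 mm of the rack) (all of step 2 and y of parallel_near in the frame of vise between -0.025 and 0.025 m and y of parallel_far in the frame of vise between -0.025 and 0.025 m and angle between each of parallel_near, parallel_far's own z axis and vertical below 0.1 rad and angle between mallet's own z axis and vertical below 0.12 rad and height (world z) of mallet below 0.006 m and z of mallet_tail in the frame of rack below 0.036 m and x of mallet_tail in the frame of rack between -0.03 and 0.03 m and y of mallet_tail in the frame of rack between -0.048 and 0.048 m and linear speed of mallet below 0.02 m/s); the robot touches nothing.
It fails at once if the block is hit too hard and bruised: more than 50 N between mallet and block (contact force between mallet and block above 50 N).
It fails at once if the block is pushed with the gripper instead of the mallet (over 8 N) (contact force between any of the fingers, the arm and block above 8 N).
It fails at once if a bystander is moved by more than 30 mm (distance of any of tin, bulb, driver, file, angle_block from where it was at the start of the episode above 0.03 m).
It fails at once if the bulb is tipped (angle between bulb's own z axis and vertical above 0.4 rad).
It also fails if it takes over 64 s, if anything falls off the work surface, if the arm or the gripper's body presses on something with over 40 N, if the wrist force passes 120 N, or if a joint passes its speed limit or range.

### The arm

A 6-joint arm with a two-finger parallel gripper is mounted at the origin on the work surface. World frame = base frame: x ahead of the robot, y to its left, z up, the work surface at z = 0. Lengths are in m, angles in rad, forces in N, time in s.
With the tool pointing down it reaches from about 0.25 to 0.775 m from the base axis. Payload 4 kg.
Tool frame: the origin (TCP) lies midway between the tips of the shut fingers; the grasp point (between the pads) lies 19 mm behind it; z points along the fingers, y is the line along which they close (so a half turn about z gives the same grasp; the last joint's range is limited). The gripper opens to 94 mm and grips with 3 to 60 N. Pads are 16 mm wide; open, the fingers measure 119 mm over their backs; the gripper's body (75 mm by 177 mm) begins 78 mm behind the grasp point.
Start: joints at [-1.303, 0.087, 1.371, -0, 1.684, -0.103], TCP at [0.199, -0.513, 0.206] pointing down, gripper open.
Joint ranges: [-3.1, 3.1], [-0.76, 2.03], [0.27, 2.55], [-1.08, 4.22], [0.17, 2.65], [-2.57, 2.57]. Speed limits (rad/s): [2.79, 2.79, 3.14, 3.14, 3.14, 3.14].

### API

Orientations are given as [roll, pitch, yaw] about the fixed x, y, z axes, in that order (R = Rz(yaw) Ry(pitch) Rx(roll)).
In Python, from bench import get_obs, snapshot, close_job gives the robot as it stands. The module is installed in compiled form; this text tells all that it offers.
- The arm moves only by the tool drive_tool, never from a script. Its argument "commands" is a list of rows, each a list of 6 numbers: the shift along the tool's x, y, z in units of 0.04 m (1.0 is 0.04 m), then the turn, a rotation vector about the tool's x, y, z in units of 0.1 rad (1.0 is 0.1 rad). In form: [[dx, dy, dz, wx, wy, wz], ...]. A call has 1 to 20 rows; each row shifts and turns the commanded pose from where the row before left it, along the tool's axes as they then stand; what a row does not reach is not made up. A row lasts 1/8 s, in which the tool goes at most 62.5 mm and 10.7 degrees, less where a joint would pass 70% of its speed; a pose out of reach is approached as far as the arm can. A call with a number of a shift or a turn outside -1 to 1 is refused whole. A call with a gripper value outside its range is refused whole. "gripper" is the closure, from 0 (fully open) to 1 (shut), set as the call begins (left out, the last holds). The fingers move at their own pace and stop on an object; the grip force is fixed at half the most. Time passes only in rows, so rows that do not move let the fingers close. It gives the time, the measured TCP pose, the force, the opening and the grip force at its end, in the units of the state.
- get_obs(): the state, without advancing time (a new reading comes with each control period).
- snapshot(name): name is "scene" or "top" or "wrist"; returns a dict with "image" (384x512x3 uint8, blue, green, red), "range_z" (384x512 float32, m along the optical axis (not along the pixel's ray), 0 where there is no reading), "fx", "fy", "cx", "cy" (pixels), "rvec" (rotation vector, rad) and "tvec" (3), from world to camera coordinates, as OpenCV has them. Camera axes: x right, y down, z forward; pixel columns grow to the right and rows downward; lengths in m; the calibration is good to about 2 mm. A picture is of the moment at which its call begins.
- close_job(): hands the job in; it is judged then, once.
The state is a dict: "time": time; "joint_positions": joint angles; "qvel": joint speeds; "joint_torque": joint torques, N m; "tool_pos": TCP position; "ee_rot": TCP orientation; "wrist_force": force on the tool from outside, world axes, zero at the start; "wrist_torque": the same for the moment, N m; "width": finger opening in m; "finger_force": force on a finger pad.
Only numpy, scipy, OpenCV 4.12 (cv2) and the standard library are available. Lean on these libraries where they do the work, as an engineer would, in place of code of your own. Each camera call takes 0.05 s, during which the arm holds its last target. There are 200 camera calls.

## Working session

There is one attempt and no reset: what is moved stays moved. The work goes in short steps, Python scripts to look and compute and a tool call to move; the robot and the scene stay as the last step left them, time stands still between calls to the robot, and variables do not carry over. Pictures are saved under pics/ and viewed, at most 10 in all, crops included, and the job is handed in when it is done.

Besides the shell and the picture viewer there is one more tool, called after "Emit:" as name(argument=value, ...), one argument or row to a line, values as JSON. drive_tool: Moves the arm, as the interface text tells. Its arguments: {"type":"object","properties":{"commands":{"type":"array"},"gripper":{"type":"number"}},"required":["commands"]}

```bash
mkdir -p pics; cat > h.py <<'E'
import numpy as np, cv2
from bench import get_obs, snapshot
def cloud(s):
    R,_=cv2.Rodrigues(np.array(s["rvec"],float)); t=np.array(s["tvec"],float).ravel()
    z=s["range_z"]; v,u=np.mgrid[:z.shape[0],:z.shape[1]]
    P=np.dstack([(u-s["cx"])/s["fx"]*z,(v-s["cy"])/s["fy"]*z,z])
    W=(P-t)@R; W[z<=0]=np.nan
    return W
E
python3 - <<'E'
from h import *
a=snapshot("top");b=snapshot("scene")
np.save("top.npy",cloud(a));np.save("scene.npy",cloud(b))
cv2.imwrite("pics/top.png",a["image"]);cv2.imwrite("pics/scene.png",b["image"])
W=cloud(a)
for v in range(0,384,96):
  print([np.round(W[v+40,u],2).tolist() for u in (60,250,450)])
print(get_obs())
E
```

```text
[[1.47, 1.11, -0.75], [1.48, 0.05, -0.75], [1.48, -1.06, -0.75]]
[[0.73, 0.65, 0.0], [0.73, 0.03, 0.0], [0.73, -0.61, 0.04]]
[[0.42, 0.64, 0.0], [0.42, 0.03, 0.06], [0.42, -0.59, 0.04]]
[[0.12, 0.63, -0.0], [0.22, 0.02, 0.35], [0.19, -0.46, 0.25]]
{'time': 0.1, 'joint_positions': array([-1.30310198e+00,  8.78880286e-02,  1.37205514e+00, -3.08226234e-05,
        1.68358995e+00, -1.03103069e-01]), 'qvel': array([ 0.00038349, -0.00178223, -0.00194619, -0.00149459, -0.0012921 ,
       -0.00021611]), 'joint_torque': array([ 1.59794588e-03, -3.41253734e+01, -3.03300691e+01,  7.19425525e-02,
        3.04585544e-02, -1.02465826e-04]), 'tool_pos': array([ 0.1991549 , -0.51216636,  0.20444177]), 'ee_rot': array([-3.13965934e+00, -1.69242709e-04,  3.70793809e-01]), 'wrist_force': array([ 0.13326497, -0.2534504 ,  0.72742282]), 'wrist_torque': array([ 0.02957379,  0.01843502, -0.01746275]), 'finger_force': 0.0, 'width': 0.09413630512594458}
```

View pics/top.png

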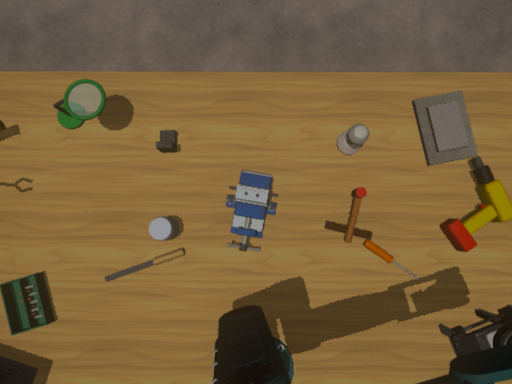

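View pics/scene.png

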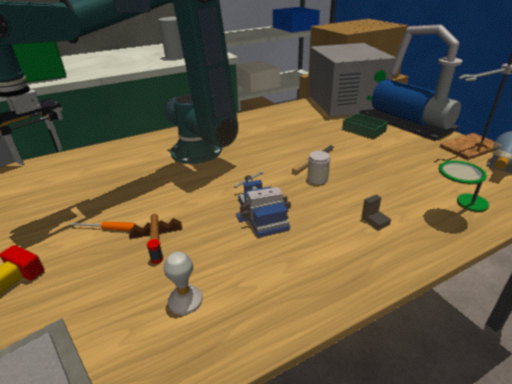

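The top view shows the mallet head at (361,192), its handle running to (350,240) in the rack, the driver beside it at (378,251), and the bulb at (350,138). The vise is at (252,205), with its screw handle towards the robot at (242,246). Now I'll measure them.

```bash
python3 - <<'E'
from h import *
W=np.load("top.npy"); im=cv2.imread("pics/top.png"); hsv=cv2.cvtColor(im,cv2.COLOR_BGR2HSV)
def box(u0,u1,v0,v1):
    m=np.zeros(im.shape[:2],bool); m[v0:v1,u0:u1]=1; return m
H,S,V=cv2.split(hsv)
red=box(350,372,182,202)&((H<6)|(H>174))&(S>150)&(V>90)
p=W[red]; print("head",red.sum(),np.nanmedian(p,0)); p=p[p[:,2]>.05]; print(len(p),p.mean(0),np.ptp(p,0))
hd=box(340,366,198,246)&(W[...,2]>.028)&~red
p=W[hd];  print("handle+rack",len(p))
hp=p[p[:,2]>.034]; c=hp.mean(0); print("handle",len(hp),c, hp.min(0),hp.max(0)); l=cv2.fitLine(hp[:,:2].astype(np.float32),cv2.DIST_HUBER,0,.01,.01).ravel(); print(l)
rk=box(320,376,215,248)&(V<110)&(W[...,2]>.015)&(W[...,2]<.036); p=W[rk];print("rack",len(p),p.mean(0),p.min(0),p.max(0), cv2.minAreaRect((p[:,:2]*1000).astype(np.float32)))
vm=box(225,280,168,255)
for n,lo,hi in (("blocktop",.078,.11),("jaws",.06,.076)):
    m=vm&(W[...,2]>lo)&(W[...,2]<hi);p=W[m];print(n,len(p),p.mean(0),cv2.minAreaRect((p[:,:2]*1000).astype(np.float32)))
    if n=="blocktop":
        A=np.c_[p[:,:2],np.ones(len(p))];print(np.linalg.lstsq(A,p[:,2],rcond=None)[0])
cv2.imwrite("pics/z1.png",cv2.resize(np.hstack([im[165:260,215:290],im[165:260,320:395]]),None,fx=5,fy=5,interpolation=cv2.INTER_CUBIC))
b=box(335,372,120,156)&(W[...,2]>.02);print("bulb",W[b].min(0),W[b].max(0))
b=box(148,185,215,242)&(W[...,2]>.08);print("tin",W[b].mean(0))
o=box(360,425,236,285)&(H>4)&(H<14)&(S>200)&(W[...,2]>.01);print("driver",W[o].min(0),W[o].max(0))
E
```

```text
head 66 [ 0.54506304 -0.3109739   0.06027089]
66 [ 0.54499617 -0.31015506  0.05989022] [0.02499272 0.0270926  0.01134013]
handle+rack 370
handle 293 [ 0.464067   -0.29075849  0.03896721] [ 0.39492346 -0.31803002  0.03405638] [ 0.52867989 -0.26587347  0.04578893]
[ 0.9684332  -0.24927318  0.464067   -0.2907585 ]
rack 318 [ 0.43088221 -0.28032769  0.02524834] [ 0.38827148 -0.3534434   0.01504618] [ 0.47570899 -0.21118245  0.03590395] ((432.37347412109375, -283.7103271484375), (137.28211975097656, 76.42316436767578), 52.73281478881836)
blocktop 437 [0.53571394 0.02307256 0.09292339] ((536.2339477539062, 23.204139709472656), (96.07493591308594, 39.65352249145508), 80.05377960205078)
[ 0.02266922 -0.05365165  0.08201705]
jaws 1025 [0.51946254 0.0254962  0.06652958] ((486.6807861328125, 30.37248992919922), (98.85743713378906, 232.49888610839844), 80.13373565673828)
bulb [ 0.6834903  -0.32081075  0.02002522] [ 0.74355582 -0.26025581  0.14726245]
tin [0.43393746 0.29069896 0.09365641]
driver [ 0.33795742 -0.41389647  0.01095425] [ 0.39754725 -0.32893239  0.02613865]
```

View pics/z1.png

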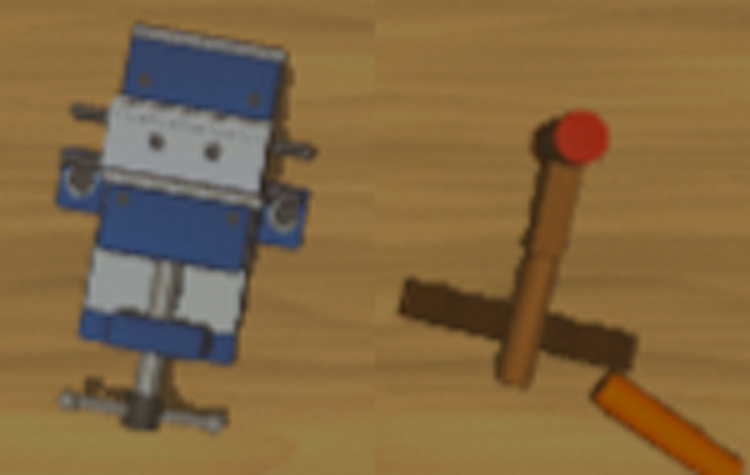

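The close-up shows the block between the blue jaws, with the loose parallels sticking out each side. The mallet lies in the middle notch with the driver clear of it. The measured sizes agree with those given: head top 60 mm, block 96 x 40 mm and about 7 mm high, with its -y end the higher. I'll approach the neck now.

Emit:
drive_tool(
  commands=[
    [0, 0, 0, 0, 0, 0.89],
    [0, 0, 0, 0, 0, 0.89],
    [0, 0, 0, 0, 0, 0.89],
    [0, 0, 0, 0, 0, 0.89],
    [0, 0, 0, 0, 0, 0.89],
    [0, 0, 0, 0, 0, 0.89],
    [0, 0, 0, 0, 0, 0.89],
    [0.79, -0.88, 0.3, 0, 0, 0],
    [0.79, -0.88, 0.3, 0, 0, 0],
    [0.79, -0.88, 0.3, 0, 0, 0],
    [0.79, -0.88, 0.3, 0, 0, 0],
    [0.79, -0.88, 0.3, 0, 0, 0],
    [0.79, -0.88, 0.3, 0, 0, 0],
    [0.79, -0.88, 0.3, 0, 0, 0],
    [0.79, -0.88, 0.3, 0, 0, 0],
    [0, 0, 0, 0, 0, 0],
  ],
  gripper=0,
)

```text
time: 2.1
tool_pos: [0.5154, -0.3002, 0.1071]
ee_rot: [-3.14, 0.004, -0.248]
wrist_force: [-0.3, 0.5, 0.4]
width: 0.0939
finger_force: 0.0
```

```bash
cat >> h.py <<'E'
from scipy.spatial.transform import Rotation as Ro
def delta(xyz,yaw):
    o=get_obs(); R=Ro.from_euler('xyz',o["ee_rot"]); T=Ro.from_euler('xyz',[np.pi,0,yaw])
    print("t",o["time"],"pos",o["tool_pos"].round(4),"rpy",o["ee_rot"].round(4),"F",o["wrist_force"].round(1))
    print("shift units",(R.inv().apply(np.array(xyz)-o["tool_pos"])/.04).round(3),"turn units",((R.inv()*T).as_rotvec()/.1).round(2))
E
python3 - <<'E'
from h import *
s=snapshot("wrist");W=cloud(s);im=s["image"];cv2.imwrite("pics/w1.png",im)
H,S,V=cv2.split(cv2.cvtColor(im,cv2.COLOR_BGR2HSV))
m=((H<6)|(H>174))&(S>150)&(abs(W[...,2]-.06)<.006);p=W[m];print("head",len(p),p.mean(0) if len(p) else 0)
if len(p): print(p.min(0),p.max(0))
m=(W[...,2]>.035)&(W[...,2]<.046)&(W[...,0]<.54)&(W[...,0]>.37)&(W[...,1]<-.2)&(W[...,1]>-.36);p=W[m];print("handle",len(p),p.mean(0),cv2.fitLine(p[:,:2].astype(np.float32),cv2.DIST_HUBER,0,.01,.01).ravel())
delta((.514,-.302,.013),-.252)
E
```

```text
head 1251 [ 0.54507648 -0.31042793  0.05965209]
[ 0.5281564  -0.32667974  0.05411925] [ 0.56089994 -0.29338181  0.06198911]
handle 2192 [ 0.47429305 -0.29270574  0.0390832 ] [ 0.9700171  -0.24303687  0.47429305 -0.29270574]
t 2.15 pos [ 0.5144 -0.3018  0.108 ] rpy [-3.1411e+00  2.8000e-03 -2.4950e-01] F [-0.9 -0.5  0.5]
shift units [-2.000e-03  9.000e-03  2.376e+00] turn units [-0.    0.03  0.02]
```

Emit:
drive_tool(
  commands=[
    [0, 0, 0.5, 0, 0, 0],
    [0, 0, 0.5, 0, 0, 0],
    [0, 0, 0.5, 0, 0, 0],
    [0, 0, 0.5, 0, 0, 0],
    [0, 0, 0.37, 0, 0, 0],
    [0, 0, 0, 0, 0, 0],
  ],
)

```text
time: 2.9
tool_pos: [0.5129, -0.3032, 0.0135]
ee_rot: [-3.141, 0.003, -0.253]
wrist_force: [0.1, -0.5, 0.5]
width: 0.0938
finger_force: 0.0
```

Emit:
drive_tool(
  commands=[
    [0, 0, 0, 0, 0, 0],
    [0, 0, 0, 0, 0, 0],
    [0, 0, 0, 0, 0, 0],
    [0, 0, 0, 0, 0, 0],
    [0, 0, 0, 0, 0, 0],
    [0, 0, 0, 0, 0, 0],
  ],
  gripper=1,
)

```text
time: 3.65
tool_pos: [0.5144, -0.303, 0.0147]
ee_rot: [3.142, 0.0, -0.252]
wrist_force: [-0.0, -0.4, 0.6]
width: 0.0374
finger_force: 0.0
```

Emit:
drive_tool(
  commands=[
    [0, 0, -0.2, 0, 0, 0],
    [0, 0, -0.5, 0, 0, 0],
    [0, 0, -0.6, 0, 0, 0],
    [0, 0, -0.6, 0, 0, 0],
    [0, 0, -0.6, 0, 0, 0],
    [0, 0, -0.6, 0, 0, 0],
    [0, 0, 0, 0, 0, 0],
  ],
)

```text
time: 4.53
tool_pos: [0.5155, -0.3039, 0.1412]
ee_rot: [3.14, -0.005, -0.252]
wrist_force: [-0.2, -0.0, -2.3]
width: 0.0214
finger_force: 29.9
```

```bash
python3 - <<'E'
from h import *
c=np.array([.5362,.0232]);y=np.array([.173,.985]);x=np.array([.985,-.173])
p=c-.034*y-.032*x;print(p)
delta((*p,.125),-.174)
s=snapshot("wrist");W=cloud(s);im=s["image"];cv2.imwrite("pics/w2.png",im)
H,S,V=cv2.split(cv2.cvtColor(im,cv2.COLOR_BGR2HSV))
m=((H<6)|(H>174))&(S>150)&(W[...,2]>.1);p=W[m];print("head",len(p),p.mean(0),p.min(0),p.max(0))
A=np.c_[p[:,:2],np.ones(len(p))];print(np.linalg.lstsq(A,p[:,2],rcond=None)[0])
E
```

```text
[ 0.498798 -0.004754]
t 4.525 pos [ 0.5155 -0.3039  0.1412] rpy [ 3.1397 -0.0046 -0.2522] F [-0.2 -0.  -2.3]
shift units [-2.271 -7.138  0.381] turn units [ 0.02 -0.04 -0.78]
head 2750 [ 0.5485224  -0.31090146  0.16814235] [ 0.52250243 -0.32809909  0.11656479] [ 0.56378375 -0.29365895  0.17199494]
[-0.20032816  0.06894041  0.29946051]
```

The fingers hadn't finished closing when the lift began, so they hold the neck only by their tips. I'll set the mallet back down where it was and regrip properly.

Emit:
drive_tool(
  commands=[
    [0, 0, 0.6, 0, 0, 0],
    [0, 0, 0.6, 0, 0, 0],
    [0, 0, 0.6, 0, 0, 0],
    [0, 0, 0.5, 0, 0, 0],
    [0, 0, 0.25, 0, 0, 0],
    [0, 0, 0, 0, 0, 0],
  ],
)

```text
time: 5.32
tool_pos: [0.5133, -0.3023, 0.0349]
ee_rot: [-3.14, 0.003, -0.252]
wrist_force: [0.9, -0.0, -3.0]
width: 0.0213
finger_force: 29.9
```

```bash
python3 - <<'E'
from h import *
delta((.514,-.302,.013),-.25)
s=snapshot("wrist");W=cloud(s);im=s["image"];cv2.imwrite("pics/w3.png",im)
H,S,V=cv2.split(cv2.cvtColor(im,cv2.COLOR_BGR2HSV))
m=((H<6)|(H>174))&(S>150);p=W[m];zt=np.nanpercentile(p[:,2],90);p=p[p[:,2]>zt-.012];print("head",len(p),p.mean(0),zt)
A=np.c_[p[:,:2],np.ones(len(p))];print(np.linalg.lstsq(A,p[:,2],rcond=None)[0])
E
```

```text
t 5.325 pos [ 0.5133 -0.3023  0.0349] rpy [-3.1404  0.0033 -0.2522] F [ 0.9 -0.  -3. ]
shift units [ 0.016 -0.011  0.547] turn units [-0.01  0.03 -0.02]
head 2672 [ 0.54636105 -0.3094582   0.06285229] 0.06390345489695354
[-0.05557282 -0.00266196  0.09239135]
```

View pics/w3.png

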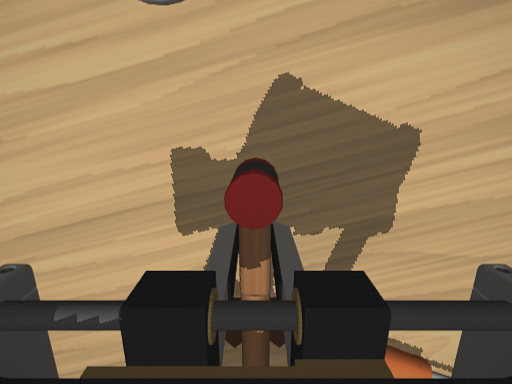

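The wrist view shows the head at (254,200) about 3 mm above the bench, with the handle still lined up over its notch. I'll lower it, release, go down to the full depth and close again.

Emit:
drive_tool(
  commands=[
    [0, 0, 0.06, 0, 0, 0],
    [0, 0, 0, 0, 0, 0],
  ],
)

```text
time: 5.62
tool_pos: [0.5147, -0.3033, 0.035]
ee_rot: [3.141, -0.001, -0.252]
wrist_force: [-0.0, -0.3, -1.3]
width: 0.0219
finger_force: 29.9
```

Emit:
drive_tool(
  commands=[
    [0, 0, 0, 0, 0, 0],
    [0, 0, 0, 0, 0, 0],
    [0, 0, 0, 0, 0, 0],
    [0, 0, 0.2, 0, 0, 0],
    [0, 0, 0.28, 0, 0, 0],
    [0, 0, 0, 0, 0, 0],
  ],
  gripper=0.4,
)

```text
time: 6.38
tool_pos: [0.5132, -0.3022, 0.0129]
ee_rot: [-3.14, 0.004, -0.252]
wrist_force: [-1.0, 0.7, -0.0]
width: 0.0563
finger_force: 0.0
```

Emit:
drive_tool(
  commands=[
    [0, 0, 0, 0, 0, 0],
    [0, 0, 0, 0, 0, 0],
    [0, 0, 0, 0, 0, 0],
    [0, 0, 0, 0, 0, 0],
    [0, 0, 0, 0, 0, 0],
    [0, 0, 0, 0, 0, 0],
    [0, 0, 0, 0, 0, 0],
  ],
  gripper=1,
)

```text
time: 7.25
tool_pos: [0.5145, -0.3034, 0.0154]
ee_rot: [3.141, -0.001, -0.252]
wrist_force: [0.9, -1.6, 2.4]
width: 0.0215
finger_force: 30.0
```

Emit:
drive_tool(
  commands=[
    [0, 0, -0.3, 0, 0, 0],
    [0, 0, -0.7, 0, 0, 0],
    [0, 0, -0.7, 0, 0, 0],
    [0, 0, -0.7, 0, 0, 0],
    [0, 0, -0.7, 0, 0, 0],
    [0, 0, 0, 0, 0, 0],
  ],
)

```text
time: 8.0
tool_pos: [0.5157, -0.3037, 0.1421]
ee_rot: [3.14, -0.005, -0.252]
wrist_force: [-0.4, 0.5, -2.0]
width: 0.0216
finger_force: 30.0
```

```bash
cat > hd.py <<'E'
from h import *
delta((.4988,-.0048,.130),-.174)
s=snapshot("wrist");W=cloud(s);im=s["image"]
H,S,V=cv2.split(cv2.cvtColor(im,cv2.COLOR_BGR2HSV))
m=((H<6)|(H>174))&(S>150);p=W[m];zt=np.nanpercentile(p[:,2],90);p=p[p[:,2]>zt-.008];print("head",len(p),p.mean(0),zt)
A=np.c_[p[:,:2]-p.mean(0)[:2],np.ones(len(p))];print(np.linalg.lstsq(A,p[:,2],rcond=None)[0])
E
python3 hd.py
```

```text
t 8.0 pos [ 0.5157 -0.3037  0.1421] rpy [ 3.1398 -0.0054 -0.2522] F [-0.4  0.5 -2. ]
shift units [-2.276 -7.132  0.278] turn units [ 0.02 -0.05 -0.78]
head 3210 [ 0.54791446 -0.31089553  0.18643735] 0.18732899092870403
[-0.0302983   0.00561967  0.18643735]
```

Emit:
drive_tool(
  commands=[
    [0, 0, 0, 0, 0, -0.78],
    [-0.19, -0.81, 0, 0, 0, 0],
    [-0.19, -0.81, 0, 0, 0, 0],
    [-0.19, -0.81, 0, 0, 0, 0],
    [-0.19, -0.81, 0, 0, 0, 0],
    [-0.19, -0.81, 0, 0, 0, 0],
    [-0.19, -0.81, 0, 0, 0, 0],
    [-0.19, -0.81, 0, 0, 0, 0],
    [-0.19, -0.81, 0, 0, 0, 0],
    [-0.19, -0.81, 0, 0, 0, 0],
    [0, 0, 0, 0, 0, 0],
    [0, 0, 0, 0, 0, 0],
  ],
)

```text
time: 9.55
tool_pos: [0.4968, -0.0043, 0.1377]
ee_rot: [3.141, 0.002, -0.174]
wrist_force: [-1.0, -0.9, -2.1]
width: 0.0219
finger_force: 30.0
```

```bash
cat > blk.py <<'E'
from h import *
import sys
W=cloud(snapshot("wrist")); Wt=cloud(snapshot("top")); Ws=cloud(snapshot("scene"))
c=np.array([.5362,.0232]);y=np.array([.173,.985]);x=np.array([.985,-.173])
for n,C in (("wrist",W),("top",Wt),("scene",Ws)):
    P=C.reshape(-1,3); d=P[:,:2]-c; a=d@x; b=d@y
    m=(abs(a)<15e-3)&(abs(b)<.046)&(P[:,2]>.075)&(P[:,2]<.102)
    if m.sum()<20: print(n,m.sum()); continue
    q=np.polynomial.polynomial.polyfit(b[m],P[m,2],1); r=P[m,2]-q[0]-q[1]*b[m]
    k=abs(r)<.002; q=np.polynomial.polynomial.polyfit(b[m][k],P[m,2][k],1)
    print(n,m.sum(),k.sum(),"b",b[m].min().round(3),b[m].max().round(3),"L",(q[0]+.034*q[1]).round(4),"R",(q[0]-.034*q[1]).round(4))
E
python3 hd.py; python3 blk.py
```

```text
t 9.55 pos [ 0.4968 -0.0043  0.1377] rpy [ 3.1407e+00  2.4000e-03 -1.7410e-01] F [-1.  -0.9 -2.1]
shift units [0.052 0.003 0.191] turn units [ 0.01  0.02 -0.  ]
head 3218 [ 0.5298228  -0.00911616  0.18177052] 0.18270745097632304
[-0.0375212   0.00518148  0.18177052]
wrist 3009 3006 b -0.045 0.046 L 0.0915 R 0.095
top 0
scene 196 162 b -0.046 0.046 L 0.0918 R 0.0948
```

Emit:
drive_tool(
  commands=[
    [0, 0, 0.3, 0, 0, 0],
    [0, 0, 0.2, 0, 0, 0],
    [0, 0, 0.1, 0, 0, 0],
    [0, 0, 0, 0, 0, 0],
  ],
)

```text
time: 10.25
tool_pos: [0.4972, -0.004, 0.1144]
ee_rot: [3.141, 0.001, -0.174]
wrist_force: [0.9, 0.4, -2.0]
width: 0.0216
finger_force: 30.0
```

Emit:
drive_tool(
  commands=[
    [0, 0, 0.05, 0, 0, 0],
    [0, 0, 0.03, 0, 0, 0],
    [0, 0, 0, 0, 0, 0],
  ],
)

```text
time: 10.62
tool_pos: [0.4976, -0.004, 0.1119]
ee_rot: [3.142, -0.0, -0.174]
wrist_force: [0.1, -0.6, -2.8]
width: 0.0216
finger_force: 30.0
```

Emit:
drive_tool(
  commands=[
    [0, 0, 0.03, 0, 0, 0],
    [0, 0, 0, 0, 0, 0],
  ],
)

```text
time: 10.88
tool_pos: [0.4977, -0.004, 0.1111]
ee_rot: [3.142, -0.001, -0.174]
wrist_force: [-0.6, 0.4, -0.2]
width: 0.0217
finger_force: 30.0
```

Emit:
drive_tool(
  commands=[
    [0, 0, 0.03, 0, 0, 0],
    [0, 0, 0, 0, 0, 0],
  ],
)

```text
time: 11.12
tool_pos: [0.4978, -0.004, 0.1109]
ee_rot: [3.142, -0.001, -0.174]
wrist_force: [-3.0, 0.1, 5.5]
width: 0.0217
finger_force: 30.0
```

```bash
python3 hd.py; python3 blk.py
```

```text
t 11.125 pos [ 0.4978 -0.004   0.1109] rpy [ 3.1416e+00 -1.1000e-03 -1.7420e-01] F [-3.   0.1  5.5]
shift units [ 0.03   0.015 -0.478] turn units [ 0.   -0.01 -0.  ]
head 3224 [ 0.53057352 -0.00877996  0.15523223] 0.15615655259467964
[-0.02989646  0.00202943  0.15523223]
wrist 3513 3477 b -0.046 0.046 L 0.0916 R 0.0951
top 0
scene 159 116 b -0.046 0.045 L 0.0919 R 0.0942
```

Emit:
drive_tool(
  commands=[
    [0, 0, 0.03, 0, 0, 0],
    [0, 0, 0, 0, 0, 0],
  ],
)

```text
time: 11.58
tool_pos: [0.4978, -0.004, 0.11]
ee_rot: [3.142, -0.001, -0.174]
wrist_force: [-2.9, 0.9, 7.5]
width: 0.0217
finger_force: 30.0
```

Emit:
drive_tool(
  commands=[
    [0, 0, 0.03, 0, 0, 0],
    [0, 0, 0, 0, 0, 0],
  ],
)

```text
time: 11.82
tool_pos: [0.4978, -0.004, 0.1089]
ee_rot: [3.142, -0.001, -0.174]
wrist_force: [-3.7, 1.5, 7.2]
width: 0.0218
finger_force: 30.0
```

Emit:
drive_tool(
  commands=[
    [0, 0, 0.03, 0, 0, 0],
    [0, 0, 0, 0, 0, 0],
  ],
)

```text
time: 12.08
tool_pos: [0.4977, -0.004, 0.1077]
ee_rot: [3.142, -0.001, -0.174]
wrist_force: [-3.7, 0.4, 7.9]
width: 0.0218
finger_force: 30.0
```

Emit:
drive_tool(
  commands=[
    [0, 0, 0.03, 0, 0, 0],
    [0, 0, 0, 0, 0, 0],
  ],
)

```text
time: 12.32
tool_pos: [0.4978, -0.004, 0.1065]
ee_rot: [3.142, -0.001, -0.174]
wrist_force: [-4.3, 1.4, 7.6]
width: 0.0216
finger_force: 30.0
```

```bash
python3 hd.py; python3 blk.py
```

```text
t 12.325 pos [ 0.4978 -0.004   0.1065] rpy [ 3.1415e+00 -1.4000e-03 -1.7410e-01] F [-4.3  1.4  7.6]
shift units [ 0.03   0.016 -0.587] turn units [ 0.   -0.01 -0.  ]
head 3230 [ 0.53053375 -0.008788    0.15089202] 0.1518179266479321
[-0.0295846   0.00393397  0.15089202]
wrist 3541 3465 b -0.046 0.046 L 0.0872 R 0.0908
top 0
scene 158 113 b -0.046 0.045 L 0.0871 R 0.0903
```

It slides straight down at about 10 N without slipping in the grip. I'll carry on.

Emit:
drive_tool(
  commands=[
    [0, 0, 0.03, 0, 0, 0],
    [0, 0, 0, 0, 0, 0],
  ],
)

```text
time: 12.78
tool_pos: [0.4977, -0.004, 0.1056]
ee_rot: [3.141, -0.001, -0.174]
wrist_force: [-4.6, 1.4, 9.1]
width: 0.0215
finger_force: 30.0
```

Emit:
drive_tool(
  commands=[
    [0, 0, 0.03, 0, 0, 0],
    [0, 0, 0, 0, 0, 0],
  ],
)

```text
time: 13.02
tool_pos: [0.4977, -0.0042, 0.105]
ee_rot: [3.141, -0.002, -0.174]
wrist_force: [-5.6, -0.0, 10.3]
width: 0.0218
finger_force: 30.0
```

Emit:
drive_tool(
  commands=[
    [0, 0, 0.03, 0, 0, 0],
    [0, 0, 0, 0, 0, 0],
  ],
)

```text
time: 13.28
tool_pos: [0.4977, -0.0045, 0.1039]
ee_rot: [3.14, -0.002, -0.174]
wrist_force: [-6.1, 0.5, 11.0]
width: 0.0217
finger_force: 30.0
```

Emit:
drive_tool(
  commands=[
    [0, 0, 0.03, 0, 0, 0],
    [0, 0, 0, 0, 0, 0],
  ],
)

```text
time: 13.52
tool_pos: [0.4977, -0.0049, 0.1029]
ee_rot: [3.14, -0.002, -0.175]
wrist_force: [-7.0, -0.8, 12.0]
width: 0.022
finger_force: 30.0
```

```bash
python3 hd.py; python3 blk.py
```

```text
t 13.525 pos [ 0.4977 -0.0049  0.1029] rpy [ 3.1395e+00 -2.0000e-03 -1.7450e-01] F [-7.  -0.8 12. ]
shift units [ 0.028 -0.005 -0.679] turn units [ 0.02 -0.02 -0.01]
head 3224 [ 0.53045089 -0.00968271  0.14726596] 0.14820239852511574
[-0.02990541  0.00053851  0.14726596]
wrist 3679 3542 b -0.046 0.046 L 0.0859 R 0.0876
top 0
scene 168 116 b -0.046 0.045 L 0.0859 R 0.0887
```

Emit:
drive_tool(
  commands=[
    [0, 0, 0.03, 0, 0, 0],
    [0, 0, 0, 0, 0, 0],
  ],
)

```text
time: 13.98
tool_pos: [0.4977, -0.0053, 0.1019]
ee_rot: [3.139, -0.002, -0.175]
wrist_force: [-8.1, -1.8, 13.0]
width: 0.0215
finger_force: 30.0
```

Emit:
drive_tool(
  commands=[
    [0, 0, 0.03, 0, 0, 0],
    [0, 0, 0, 0, 0, 0],
  ],
)

```text
time: 14.22
tool_pos: [0.4977, -0.0056, 0.1013]
ee_rot: [3.138, -0.002, -0.175]
wrist_force: [-8.4, -2.9, 15.8]
width: 0.0217
finger_force: 30.0
```

Emit:
drive_tool(
  commands=[
    [0, 0, 0.03, 0, 0, 0],
    [0, 0, 0, 0, 0, 0],
  ],
)

```text
time: 14.48
tool_pos: [0.4977, -0.0056, 0.1012]
ee_rot: [3.138, -0.003, -0.175]
wrist_force: [-10.2, -1.9, 19.7]
width: 0.0217
finger_force: 30.0
```

```bash
python3 hd.py; python3 blk.py
```

```text
t 14.475 pos [ 0.4977 -0.0056  0.1012] rpy [ 3.1382e+00 -2.7000e-03 -1.7470e-01] F [-10.2  -1.9  19.7]
shift units [ 0.027 -0.023 -0.721] turn units [ 0.03 -0.03 -0.01]
head 3237 [ 0.53030545 -0.0103407   0.14564631] 0.14657135474311025
[-0.03014496 -0.00046608  0.14564631]
wrist 3791 3609 b -0.046 0.046 L 0.0857 R 0.0861
top 0
scene 153 90 b -0.045 0.046 L 0.0851 R 0.0887
```

Level and home at this end. I'll press it up to about 28 N, lift, and do the same at the left end and the middle.

Emit:
drive_tool(
  commands=[
    [0, 0, 0.03, 0, 0, 0],
    [0, 0, 0.02, 0, 0, 0],
    [0, 0, 0, 0, 0, 0],
  ],
)

```text
time: 15.05
tool_pos: [0.4977, -0.0056, 0.101]
ee_rot: [3.138, -0.003, -0.174]
wrist_force: [-14.0, -1.8, 26.7]
width: 0.0217
finger_force: 30.0
```

Emit:
drive_tool(
  commands=[
    [0, 0, -0.2, 0, 0, 0],
    [0, 0, -0.25, 0, 0, 0],
    [0, -0.85, 0, 0, 0, 0],
    [0, -0.85, 0, 0, 0, 0],
    [0, 0, 0, 0, 0, 0],
  ],
)

```text
time: 15.68
tool_pos: [0.5091, 0.0648, 0.1113]
ee_rot: [-3.141, 0.002, -0.171]
wrist_force: [0.3, -0.5, -2.4]
width: 0.0217
finger_force: 30.0
```

```bash
python3 hd.py; python3 blk.py
```

```text
t 15.675 pos [0.5091 0.0648 0.1113] rpy [-3.1414e+00  1.7000e-03 -1.7100e-01] F [ 0.3 -0.5 -2.4]
shift units [ 0.041  1.758 -0.468] turn units [-0.    0.02  0.03]
head 3216 [0.54206414 0.0600432  0.15544153] 0.15635934495950757
[-0.03980556  0.00066185  0.15544153]
wrist 3597 3548 b -0.046 0.046 L 0.0858 R 0.0859
top 0
scene 187 123 b -0.046 0.045 L 0.0872 R 0.0858
```

Emit:
drive_tool(
  commands=[
    [0, 0.08, 0.15, 0, 0, 0],
    [0, 0, 0.05, 0, 0, 0],
    [0, 0, 0.03, 0, 0, 0],
    [0, 0, 0.03, 0, 0, 0],
    [0, 0, 0, 0, 0, 0],
  ],
)

```text
time: 16.5
tool_pos: [0.5088, 0.0598, 0.1018]
ee_rot: [3.142, -0.0, -0.174]
wrist_force: [0.3, -1.1, -2.4]
width: 0.0217
finger_force: 30.0
```

Emit:
drive_tool(
  commands=[
    [0, 0, 0.03, 0, 0, 0],
    [0, 0, 0.02, 0, 0, 0],
    [0, 0, 0, 0, 0, 0],
  ],
)

```text
time: 16.88
tool_pos: [0.509, 0.0599, 0.1012]
ee_rot: [-3.142, -0.001, -0.174]
wrist_force: [-2.8, 0.5, 6.5]
width: 0.022
finger_force: 30.0
```

Emit:
drive_tool(
  commands=[
    [0, 0, 0.03, 0, 0, 0],
    [0, 0, 0.02, 0, 0, 0],
    [0, 0, 0, 0, 0, 0],
  ],
)

```text
time: 17.25
tool_pos: [0.509, 0.0599, 0.1012]
ee_rot: [-3.141, -0.002, -0.174]
wrist_force: [-7.7, 0.7, 12.4]
width: 0.0214
finger_force: 30.0
```

Firm at the left end. Next I press to about 25 N here, then go to the middle.

Emit:
drive_tool(
  commands=[
    [0, 0, 0.03, 0, 0, 0],
    [0, 0, 0.03, 0, 0, 0],
    [0, 0, 0, 0, 0, 0],
  ],
)

```text
time: 17.62
tool_pos: [0.509, 0.0599, 0.1011]
ee_rot: [-3.141, -0.003, -0.174]
wrist_force: [-10.3, -0.3, 21.6]
width: 0.0218
finger_force: 30.0
```

Emit:
drive_tool(
  commands=[
    [0, 0, -0.2, 0, 0, 0],
    [0, 0, -0.22, 0, 0, 0],
    [0, 0.85, 0, 0, 0, 0],
    [0, 0, 0, 0, 0, 0],
    [0, 0, 0.15, 0, 0, 0],
    [0, 0, 0.1, 0, 0, 0],
    [0, 0, 0, 0, 0, 0],
  ],
)

```text
time: 18.5
tool_pos: [0.5028, 0.0268, 0.1018]
ee_rot: [3.142, 0.001, -0.173]
wrist_force: [0.7, 1.1, -1.4]
width: 0.0221
finger_force: 30.0
```

Emit:
drive_tool(
  commands=[
    [0, 0, 0.03, 0, 0, 0],
    [0, 0, 0.03, 0, 0, 0],
    [0, 0, 0.02, 0, 0, 0],
    [0, 0, 0, 0, 0, 0],
  ],
)

```text
time: 19.0
tool_pos: [0.503, 0.0267, 0.1013]
ee_rot: [-3.141, -0.001, -0.174]
wrist_force: [-4.9, 0.3, 8.4]
width: 0.0217
finger_force: 30.0
```

Emit:
drive_tool(
  commands=[
    [0, 0, 0.03, 0, 0, 0],
    [0, 0, 0.03, 0, 0, 0],
    [0, 0, 0, 0, 0, 0],
  ],
)

```text
time: 19.38
tool_pos: [0.503, 0.0268, 0.1012]
ee_rot: [-3.141, -0.002, -0.174]
wrist_force: [-8.9, 2.0, 17.3]
width: 0.0217
finger_force: 30.0
```

Emit:
drive_tool(
  commands=[
    [0, 0, 0.03, 0, 0, 0],
    [0, 0, 0.03, 0, 0, 0],
    [0, 0, 0.02, 0, 0, 0],
    [0, 0, 0, 0, 0, 0],
    [0, 0, 0, 0, 0, 0],
  ],
)

```text
time: 20.0
tool_pos: [0.5029, 0.0268, 0.101]
ee_rot: [-3.141, -0.003, -0.174]
wrist_force: [-14.9, 1.2, 29.1]
width: 0.0218
finger_force: 30.0
```

Emit:
drive_tool(
  commands=[
    [0, 0, -0.2, 0, 0, 0],
    [0, 0, -0.4, 0, 0, 0],
    [0, 0, -0.4, 0, 0, 0],
    [0, 0, -0.2, 0, 0, 0],
    [0, 0, 0, 0, 0, 0],
  ],
)

```text
time: 20.62
tool_pos: [0.5035, 0.0263, 0.1422]
ee_rot: [-3.142, -0.001, -0.174]
wrist_force: [0.0, -0.3, -2.2]
width: 0.022
finger_force: 30.0
```

```bash
python3 hd.py; python3 blk.py; python3 -c "
from h import *
print('to mallet spot');delta((.5140,-.3028,.142),-.25)"
```

```text
t 20.625 pos [0.5035 0.0263 0.1422] rpy [-3.1415e+00 -1.5000e-03 -1.7420e-01] F [ 0.  -0.3 -2.2]
shift units [0.02  0.785 0.305] turn units [-0.   -0.01 -0.  ]
head 3226 [0.53619704 0.02139846 0.18648546] 0.18738762209117105
[-0.03203514  0.00232643  0.18648546]
wrist 2644 2636 b -0.046 0.046 L 0.0858 R 0.0859
top 0
scene 192 178 b -0.046 0.046 L 0.0859 R 0.0862
to mallet spot
t 20.825 pos [0.5024 0.0263 0.1406] rpy [ 3.1413e+00  1.5000e-03 -1.7420e-01] F [ 0.2  0.5 -2.6]
shift units [ 1.711  8.054 -0.035] turn units [0.   0.02 0.76]
```

The block is level, with both tap points at 85.9 mm. Time to take the mallet back.

Emit:
drive_tool(
  commands=[
    [0.17, 0.8, 0, 0, 0, 0],
    [0.17, 0.8, 0, 0, 0, 0],
    [0.17, 0.8, 0, 0, 0, 0],
    [0.17, 0.8, 0, 0, 0, 0],
    [0.17, 0.8, 0, 0, 0, 0],
    [0.17, 0.8, 0, 0, 0, 0],
    [0.17, 0.8, 0, 0, 0, 0],
    [0.17, 0.8, 0, 0, 0, 0],
    [0.17, 0.8, 0, 0, 0, 0],
    [0.17, 0.85, 0, 0, 0, 0],
    [0, 0, 0, 0, 0, 0.76],
    [0, 0, 0, 0, 0, 0],
    [0, 0, 0, 0, 0, 0],
  ],
)

```text
time: 22.45
tool_pos: [0.5139, -0.3021, 0.141]
ee_rot: [-3.141, 0.001, -0.249]
wrist_force: [0.3, 0.4, -1.5]
width: 0.022
finger_force: 30.0
```

```bash
python3 hd.py; python3 -c "
from h import *
delta((.5140,-.3028,.016),-.25)"
```

```text
t 22.45 pos [ 0.5139 -0.3021  0.141 ] rpy [-3.1413e+00  8.0000e-04 -2.4870e-01] F [ 0.3  0.4 -1.5]
shift units [-2.196 -7.111  0.28 ] turn units [-0.    0.01 -0.75]
head 3216 [ 0.54628519 -0.30939025  0.1852151 ] 0.18610755784281197
[-0.03420296  0.00738871  0.1852151 ]
t 22.5 pos [ 0.514  -0.3021  0.1413] rpy [-3.1415e+00  4.0000e-04 -2.4870e-01] F [-0.3 -0.6 -1.4]
shift units [0.005 0.018 3.132] turn units [-0.    0.    0.01]
```

Emit:
drive_tool(
  commands=[
    [0, 0.02, 0.6, 0, 0, 0],
    [0, 0, 0.6, 0, 0, 0],
    [0, 0, 0.6, 0, 0, 0],
    [0, 0, 0.6, 0, 0, 0],
    [0, 0, 0.4, 0, 0, 0],
    [0, 0, 0.2, 0, 0, 0],
    [0, 0, 0.08, 0, 0, 0],
    [0, 0, 0, 0, 0, 0],
  ],
)

```text
time: 23.5
tool_pos: [0.5143, -0.3036, 0.0189]
ee_rot: [3.141, -0.001, -0.25]
wrist_force: [-0.0, -0.1, -2.1]
width: 0.0217
finger_force: 30.0
```

```bash
python3 hd.py
```

```text
t 23.5 pos [ 0.5143 -0.3036  0.0189] rpy [ 3.1411e+00 -1.1000e-03 -2.5010e-01] F [-0.  -0.1 -2.1]
shift units [-2.22  -7.141 -2.782] turn units [ 0.01 -0.01 -0.76]
head 3226 [ 0.54652879 -0.31095769  0.0631933 ] 0.06412006076529352
[-0.03218855  0.00756991  0.0631933 ]
```

3 mm to go. I lower it, release and retreat straight up.

Emit:
drive_tool(
  commands=[
    [0, 0, 0.06, 0, 0, 0],
    [0, 0, 0.02, 0, 0, 0],
    [0, 0, 0, 0, 0, 0],
  ],
)

```text
time: 23.92
tool_pos: [0.514, -0.3036, 0.0154]
ee_rot: [3.141, -0.0, -0.25]
wrist_force: [-1.3, -0.3, -1.3]
width: 0.0217
finger_force: 30.0
```

Emit:
drive_tool(
  commands=[
    [0, 0, 0, 0, 0, 0],
    [0, 0, 0, 0, 0, 0],
    [0, 0, 0, 0, 0, 0],
    [0, 0, 0, 0, 0, 0],
    [0, 0, 0, 0, 0, 0],
    [0, 0, 0, 0, 0, 0],
    [0, 0, -0.2, 0, 0, 0],
    [0, 0, -0.5, 0, 0, 0],
    [0, 0, -0.7, 0, 0, 0],
    [0, 0, -0.7, 0, 0, 0],
    [0, 0, -0.7, 0, 0, 0],
    [0, 0, -0.5, 0, 0, 0],
    [0, 0, 0, 0, 0, 0],
  ],
  gripper=0,
)

```text
time: 25.55
tool_pos: [0.515, -0.3042, 0.15]
ee_rot: [3.139, -0.005, -0.25]
wrist_force: [-0.1, 0.7, 0.7]
width: 0.0939
finger_force: 0.0
```

```bash
python3 hd.py; python3 - <<'E'
from h import *
s=snapshot("top");a=s["image"];W=cloud(s);w=snapshot("wrist");cv2.imwrite("pics/end.png",np.hstack([cv2.resize(a[165:290,215:420],(410,250)),cv2.resize(w["image"],(334,250))]))
c=np.array([.5362,.0232]);y=np.array([.173,.985]);x=np.array([.985,-.173])
P=W.reshape(-1,3);d=P[:,:2]-c;A=d@x;B=d@y
for n,xx in(("near",-.015),("far",.015)):
    m=(abs(A-xx)<.005)&(abs(B)>.052)&(abs(B)<.11)&(P[:,2]>.042);print(n,B[m].min(),B[m].max())
m=(abs(A)<.017)&(abs(B)<.046)&(P[:,2]>.08);print("block",np.polyfit(B[m],P[m,2],1))
E
```

```text
t 25.55 pos [ 0.515  -0.3042  0.15  ] rpy [ 3.1395 -0.0052 -0.2501] F [-0.1  0.7  0.7]
shift units [-2.248 -7.152  0.475] turn units [ 0.02 -0.05 -0.76]
head 898 [ 0.54552593 -0.31095076  0.05967158] 0.060430570686594846
[-0.01148571 -0.00121781  0.05967158]
near -0.07243674548016059 0.0758994680876991
far -0.07324009380363469 0.07413949668575995
block [0.00237004 0.08585632]
```

View pics/end.png

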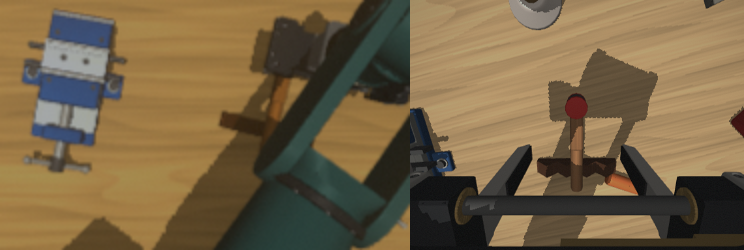

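The mallet stands with its head at (575,105) in the right half of the picture and its handle in the middle notch. The block is level at 85.9 mm, the parallels are centred and the gripper is clear of everything. Handing in.

```bash
python3 -c "
from bench import close_job
print(close_job())"
```

```text
the job is handed in; nothing more can be done
None
```

I handed the job in at about 26 s of the 64 s allowed; no verdict came back. The block measures level at 85.9 mm, the parallels are centred, and the mallet stands in its middle notch. I couldn't read the force on the parallels, but I pressed both ends and the middle at about 24–33 N, with no slip at the block and nothing near 50 N.

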